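# Push-and-twist a V-saddle post into the bench strut rail

## Task

Mount the loose V-saddle post in the slotted rail, midway between the two saddles already mounted there, so that the row can carry a glass column in its three V-grooves. Stand its nut lengthwise in the slot, press the post down against its spring just far enough for the nut to get below the rail's lips, give it a quarter turn clockwise (seen from above) to bring its V in line with the other two, and let the spring lift it so that the nut's grooves catch the lips, then let go of it. Press gently: about 17 N gets the nut under, and the plate must not be driven onto the rail with more than 23 N; if the turn resists, the nut is still caught on the lips, so never wrench it. The rail stands on levelling feet, so feel for its height; keep the post upright and leave the glassware, stopper and screwdriver where they are.

Things in the scene. Friction and masses are not known exactly. Their poses are not given: they have to be found in the camera images.
- support_rail: Grey strut channel on two black levelling feet screwed to the worktop, with two saddles mounted on it: 310 mm long with black end caps, 41 mm wide, 41 mm high, open upward. Origin: on the worktop under its middle; x along the rail, y across, z up. The feet set its height differently each time: its top is 55 to 79 mm above the worktop, not known better than that and to be felt; it does not move in use.
- bay (a point): Point on the worktop (z = 0) below the middle of the free place, midway between the two mounted saddles, on the rail's centre line; axes as the rail's. The post's axis belongs above it. The mounted saddles stand 100 mm either side of it along x; same shape as the loose post, their tops 65 mm above the rail's top. The rail's slot is 22 mm wide; inside, the rail is 36 mm wide.
- saddle_post: The loose saddle post, 0.19 to 0.3 kg, 78 mm tall, standing on its nut in front of the rail. Origin: centre of the nut's underside on the post's axis; z up. A half turn about z gives the same post. Depth of this origin below the rail's top: 12 mm when lengthwise in the slot with the plate just resting on the rail; 15 mm or more when the nut's ridges are below the lips; 13 mm when caught.
- nut (a point): Nut of the post; this point is on its axis, 6 mm above its underside, at the floor of its grooves; axes as the post's. 34.5 mm along x, 20 mm along y, 8 mm high, chamfered 2 mm below. Two grooves along y, 9.5 to 15 mm off the axis, 2 mm deep, take the rail lips' edges (2.5 mm thick, 7 mm deep). In the rail it turns clockwise only, and its square corners meet the side walls about 4 degrees past a quarter turn.
- spring (a point): Point on the post's axis 12 mm above the nut's underside, where the spring plate's underside is when unloaded. Round steel plate, 39 mm across, too wide for the slot: it rests on the rail's top and is pushed up the stem against a spring of 3 N preload plus 4 N per mm: 7 N when the nut is caught (1 mm), 15 N when the ridges just pass the lips (3 mm), 23 N at 5 mm; solid at 7.5 mm.
- saddle_head (a point): Point on the post's axis in its aluminium saddle head, 58 mm above the nut's underside, a good height for the middle of the grip; axes as the post's. The head reaches from 42 to 78 mm, 36 mm along x and 26 mm along y, with plain upright sides to grip; the V-groove in its top runs along y. Below it are the coil spring and a 10 mm stem.
- beaker_250: Glass beaker, 75 mm across, 92 mm high, origin under its centre; a bystander.
- petri_dish: Petri dish, 65 mm across, 15 mm high, origin under its centre; a bystander.
- stopper: Red rubber stopper, 29 mm across, 25 mm high, origin under its centre; a bystander.
- screwdriver: Red-handled screwdriver, 156 mm, lying on the worktop, origin under its middle; a bystander.
Things that resemble listed ones, but are neither listed nor needed, are in the scene too. Leave any orange or yellow look-alike of the saddle_post alone.

How it is judged:
By the outcome, as a careful person would: the job done as asked, in the order asked, and still so for the second after the job is handed in, with the robot touching nothing.
It also fails if it takes over 64 s, if anything falls off the work surface, if the arm or the gripper's body presses on something with over 40 N, if the wrist force passes 120 N, or if a joint passes its speed limit or range.

## Robot

A 7-joint arm with a two-finger parallel gripper is mounted at the origin on a cart in front of the work surface, level with it; the furniture and walls round the work are solid. World frame = base frame: x ahead of the robot, y to its left, z up, the work surface at z = 0. Lengths are in mm, angles in rad, forces in N, time in s.
With the tool pointing down it reaches from about 400 to 875 mm from the base axis. Payload 4.4 kg.
Tool frame: the origin (TCP) lies midway between the tips of the shut fingers; the grasp point (between the pads) lies behind it (ctrl.grip_point_offset is the x of the grasp point in the tool frame, in mm); x points along the fingers, z is the direction in which the jaws open and shut, and the axes are right-handed (so a half turn about x gives the same grasp; the last joint's range is limited). The gripper opens to 85 mm and grips with 20 to 120 N. Pads are 22 mm wide; open, the fingers measure 114 mm over their backs; the gripper's body (76 mm by 85 mm) begins 54 mm behind the grasp point. The pads swing forward as they close: fully open they stand 13 mm farther back than shut.
Start: joints at [-1.171, 0.628, 0.038, 1.517, -0.027, 0.996, -0.02], TCP at [291.919, 580.776, 231.313] pointing down, gripper open.
Joint ranges: [-3.06, 3.06], [-0.37, 2.12], [-1.25, 1.32], [0.18, 2.47], [-1.1, 4.24], [0.23, 1.98], [-2.94, 2.94]. Speed limits (rad/s): [2.57, 2.57, 3.14, 3.14, 3.14, 3.14, 3.14].

## Interface

Orientations are given as [roll, pitch, yaw] about the fixed x, y, z axes, in that order (R = Rz(yaw) Ry(pitch) Rx(roll)).
In Python, from cell import status, eyes, ctrl gives the robot as it stands. The module is installed in compiled form; this text tells all that it offers.
- The arm moves only by the tool apply_moves, never from a script. Its argument "targets" is a list of rows, each a list of 3 entries, a list of its own where there are three numbers: the shift along the tool's x, y, z in mm, then the turn about the tool's x in degrees, then the finger opening in mm, from 0 to 85.4. In form: [[[dx, dy, dz], roll, claw], ...]. A call has 1 to 10 rows; each row shifts and turns the pose as measured when the row begins, along the tool's axes as they then stand; what a row does not reach is not made up. A row lasts 1/8 s, in which the tool goes at most 62.5 mm and 10.7 degrees, less where a joint would pass 70% of its speed; a pose out of reach is approached as far as the arm can. A call is refused whole if a number of a shift passes 62.5 or a number of a turn 10.7, either way. A call with a gripper value outside its range is refused whole. The fingers move at their own pace and stop on an object; the grip force is fixed at half the most. Time passes only in rows, so rows that do not move let the fingers close. It gives the time, the measured TCP pose, the force and the opening at its end, in the units of the state.
- status.read_state(): the state, without advancing time (a new reading comes with each control period).
- eyes.get_image(name): name is "scene" or "top" or "wrist"; returns (picture, depth): 480x640x3 uint8, blue, green, red; 480x640 float32, mm along the optical axis (not along the pixel's ray), 0 where there is no reading.
- eyes.camera_params(name): a dict with "fx", "fy", "cx", "cy" (pixels), "R" (3x3) and "t" (3): a world point X has camera coordinates R X + t. Camera axes: x right, y down, z forward; pixel columns grow to the right and rows downward; lengths in mm; the calibration is good to about 2 mm. A picture is of the moment at which its call begins: read the wrist's pose just before it. camera_params takes no time and is no camera call; for the wrist camera it gives the pose at the moment of the call.
- ctrl.finish_job(): hands the job in, once; it reports no verdict.
The state is a dict: "clock": time; "qpos": joint angles; "qd": joint speeds; "tau": joint torques, N m; "eef_pos": TCP position; "tool_rot": TCP orientation; "force": force on the tool from outside, world axes, zero at the start; "torque": the same for the moment, N m; "width": finger opening in mm.
Only numpy, scipy, OpenCV 4.12 (cv2) and the standard library are available. Lean on these libraries where they do the work, as an engineer would, in place of code of your own. Each camera call takes 0.05 s, during which the arm holds its last target.

## Working session

There is one attempt and no reset: what is moved stays moved. The work goes in short steps, Python scripts to look and compute and a tool call to move; the robot and the scene stay as the last step left them, time stands still between calls to the robot, and variables do not carry over. Pictures are saved under pics/ and viewed, and the job is handed in when it is done.

Besides the shell and the picture viewer there is one more tool, called after "Request:" as name(argument=value, ...) on one line, values as JSON. apply_moves: Moves the arm, as the interface text tells. Its arguments: {"type":"object","properties":{"targets":{"type":"array"}},"required":["targets"]}

```bash
mkdir -p pics
python3 - <<'E'
from cell import status, eyes, ctrl
import cv2,numpy as np
s=status.read_state(); print(s, ctrl.grip_point_offset)
for n in("scene","top","wrist"):
    p=eyes.camera_params(n); print(n,p)
    im,d=eyes.get_image(n); cv2.imwrite(f"pics/{n}0.png",im); np.save(f"pics/{n}0.npy",d)
E
```

```text
{'clock': 0.0, 'qpos': array([-1.17081883,  0.62933828,  0.03847576,  1.51836126, -0.02697597,
        0.99629845, -0.01998391]), 'qd': array([ 1.72526621e-03,  1.17615331e-03,  3.16431798e-05,  2.80421525e-04,
       -1.60809475e-04,  2.83204390e-04,  5.54248309e-05]), 'tau': array([-1.17188851e-03, -5.63393998e+01,  1.22591615e+00, -1.93449175e+01,
        1.09721749e-02,  1.05931095e-02,  9.61300884e-06]), 'eef_pos': array([291.64586906, 580.20407488, 230.39695989]), 'tool_rot': array([-3.10746311,  1.56890975, -2.00244231]), 'force': array([ 0.29334098, -0.46027341,  0.01872282]), 'torque': array([-0.01040574,  0.0412237 , -0.00996073]), 'width': 85.49381283093489} -18.700000000000003
scene {'fx': 535.6296823001397, 'fy': 535.6296823001397, 'cx': 317.8787231683853, 'cy': 232.56585981105738, 'R': array([[ 0.89140321, -0.45302865,  0.01285916],
       [-0.31529697, -0.64027728, -0.70045187],
       [ 0.32555819,  0.62033059, -0.71358379]]), 't': array([-519.33233679,   -2.10689596,  923.11744475])}
top {'fx': 565.444700168928, 'fy': 565.444700168928, 'cx': 325.56787235123267, 'cy': 236.32228474942704, 'R': array([[ 0.01718991, -0.9998195 ,  0.00809183],
       [-0.99021637, -0.01814455, -0.13835579],
       [ 0.13847764, -0.00563434, -0.99034953]]), 't': array([-288.24644217,  428.99032692,  920.77595801])}
wrist {'fx': 419.87441018764036, 'fy': 419.87441018764036, 'cx': 319.43093002269654, 'cy': 235.9960728586804, 'R': array([[ 0.44917927,  0.89344062, -0.00135864],
       [ 0.84678873, -0.42523898,  0.31956323],
       [ 0.28493303, -0.14469166, -0.94756398]]), 't': array([-649.85717025,  -41.6137432 ,  381.76447271])}
```

View pics/scene0.png

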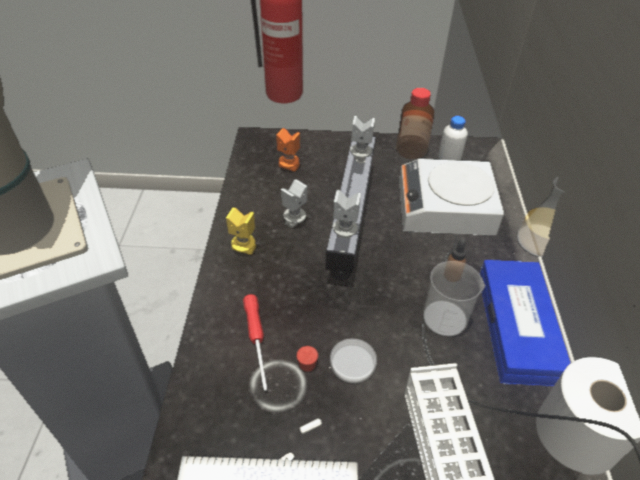

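View pics/top0.png

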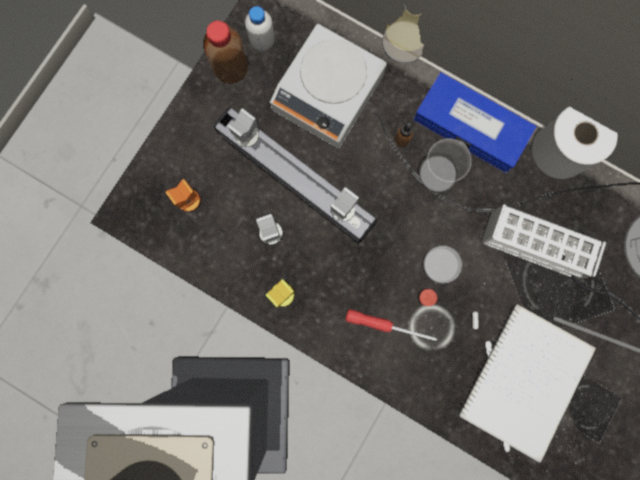

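View pics/wrist0.png

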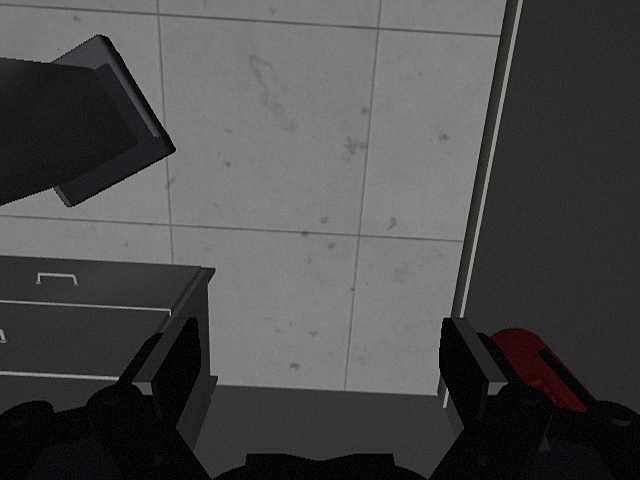

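The post candidates in the top view are orange at (182,193), grey at (268,228) and yellow at (281,294). The grey one fits: aluminium head, standing in front of the rail. Next I'll enlarge it and measure.

```bash
cat > h.py <<'E'
import cv2,numpy as np
from cell import status,eyes,ctrl
def cloud(p,d):
    v,u=np.mgrid[0:480,0:640]
    c=np.stack([(u-p['cx'])/p['fx']*d,(v-p['cy'])/p['fy']*d,d],-1)
    R=np.array(p['R']);t=np.array(p['t'])
    X=(c-t)@R
    X[d<=0]=np.nan
    return X
def proj(p,X):
    c=np.array(p['R'])@np.array(X,float)+np.array(p['t']); return c[0]/c[2]*p['fx']+p['cx'],c[1]/c[2]*p['fy']+p['cy']
E
python3 - <<'E'
from h import *
for n,(u0,v0,u1,v1) in dict(top=(200,90,400,310),scene=(210,100,410,280)).items():
    im=cv2.imread(f"pics/{n}0.png"); d=np.load(f"pics/{n}0.npy")
    X=cloud(eyes.camera_params(n),d)
    cv2.imwrite(f"pics/{n}crop.png",cv2.resize(im[v0:v1,u0:u1],None,fx=2.7,fy=2.7,interpolation=cv2.INTER_CUBIC))
    for z in range(0,1):
        pass
    np.save(f"pics/{n}X.npy",X)
X=np.load("pics/topX.npy")
for r in range(212,246,3): print(r,[tuple(np.round(X[r,c]).astype(int)) for c in range(254,286,4)])
E
```

```text
212 [(np.int64(479), np.int64(-155), np.int64(-1)), (np.int64(479), np.int64(-162), np.int64(-1)), (np.int64(480), np.int64(-169), np.int64(-3)), (np.int64(480), np.int64(-176), np.int64(-2)), (np.int64(479), np.int64(-183), np.int64(0)), (np.int64(479), np.int64(-190), np.int64(1)), (np.int64(480), np.int64(-197), np.int64(0)), (np.int64(480), np.int64(-204), np.int64(1))]
215 [(np.int64(474), np.int64(-155), np.int64(-2)), (np.int64(475), np.int64(-162), np.int64(-4)), (np.int64(474), np.int64(-169), np.int64(-2)), (np.int64(474), np.int64(-176), np.int64(-2)), (np.int64(461), np.int64(-190), np.int64(77)), (np.int64(475), np.int64(-190), np.int64(-2)), (np.int64(475), np.int64(-197), np.int64(-2)), (np.int64(475), np.int64(-204), np.int64(-5))]
218 [(np.int64(468), np.int64(-155), np.int64(0)), (np.int64(468), np.int64(-163), np.int64(3)), (np.int64(455), np.int64(-178), np.int64(77)), (np.int64(456), np.int64(-184), np.int64(74)), (np.int64(456), np.int64(-190), np.int64(75)), (np.int64(469), np.int64(-190), np.int64(-2)), (np.int64(470), np.int64(-197), np.int64(-4)), (np.int64(
[... 2752 characters left out ...]
t64(426), np.int64(-164), np.int64(-1)), (np.int64(427), np.int64(-170), np.int64(-3)), (np.int64(421), np.int64(-182), np.int64(47)), (np.int64(425), np.int64(-186), np.int64(13)), (np.int64(425), np.int64(-193), np.int64(16)), (np.int64(427), np.int64(-198), np.int64(0)), (np.int64(427), np.int64(-205), np.int64(-1))]
245 [(np.int64(421), np.int64(-157), np.int64(-1)), (np.int64(422), np.int64(-163), np.int64(-4)), (np.int64(421), np.int64(-171), np.int64(-1)), (np.int64(421), np.int64(-178), np.int64(-1)), (np.int64(422), np.int64(-184), np.int64(-3)), (np.int64(421), np.int64(-192), np.int64(1)), (np.int64(422), np.int64(-199), np.int64(1)), (np.int64(422), np.int64(-205), np.int64(-1))]
```

View pics/topcrop.png

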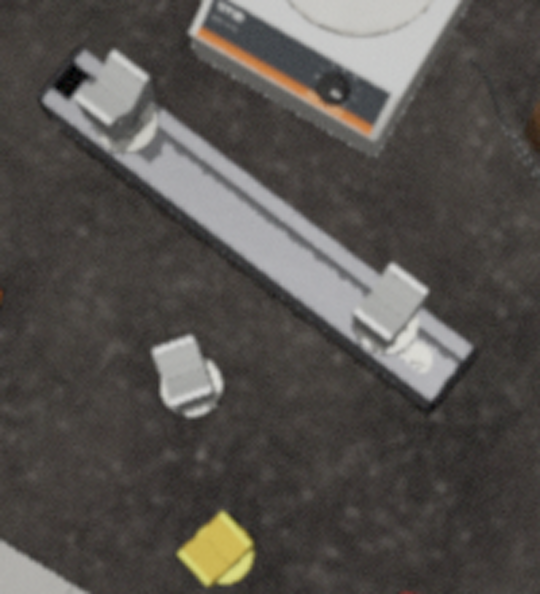

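View pics/scenecrop.png

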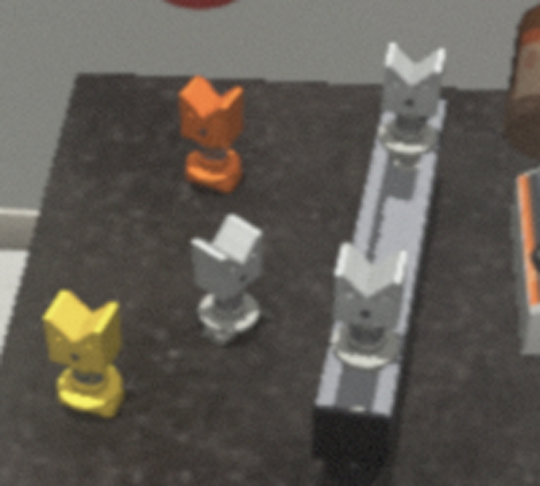

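The grey post stands upright at scene crop (228,270), top crop (187,375), and is the loose one. Now I'll fit poses.

Run:
```python
from h import *
for n in("top","scene"):
    X=np.load(f"pics/{n}X.npy").reshape(-1,3)
    print(n,"table z",np.nanmedian(X[(abs(X[:,0]-440)<100)&(abs(X[:,1]+130)<30),2]))
    m=(np.hypot(X[:,0]-440,X[:,1]+187)<45)&(X[:,2]>48)&(X[:,2]<90)
    r=cv2.minAreaRect(X[m,:2].astype(np.float32)); print("post",m.sum(),r, X[m,2].max())
    # valley profile orientation: fit high ridge points
    # rail
    m=(X[:,0]>420)&(X[:,0]<720)&(X[:,1]<-100)&(X[:,1]>-450)&(X[:,2]>50)&(X[:,2]<84)
    print("n",m.sum())
X=np.load("pics/topX.npy")
for rr,cc in [(128,222),(130,226),(150,262),(165,270),(175,290),(190,290),(215,330),(228,362)]: print(rr,cc,np.round(X[rr,cc],1))
# saddles tops
P=X.reshape(-1,3)
for u,v in [(241,123),(345,203)]:
    q=X[v-25:v+25,u-25:u+25].reshape(-1,3); q=q[(q[:,2]>100)]
    print("saddle",len(q),cv2.minAreaRect(q[:,:2].astype(np.float32)),np.percentile(q[:,2],[5,50,95]))
```

```text
top table z -0.8347858587150065
post 408 ((441.1045837402344, -186.13540649414062), (36.863643646240234, 26.036277770996094), 20.940805435180664) 80.87697381200532
n 8295
scene table z 0.5705327031921398
post 528 ((439.8802490234375, -188.7689208984375), (37.62144088745117, 28.739728927612305), 22.122529983520508) 81.18881453785563
n 6683
128 222 [ 604.6 -106.9   75.6]
130 226 [ 601.3 -113.6   75.7]
150 262 [ 579.4 -169.7   39.1]
165 270 [ 543.7 -187.6   75. ]
175 290 [ 536.  -218.7   41.8]
190 290 [ 5.196e+02 -2.168e+02 -5.000e-01]
215 330 [ 462.3 -286.9   77.7]
228 362 [ 448.4 -341.4   36.8]
saddle 563 ((592.4656372070312, -147.37452697753906), (27.998502731323242, 36.716739654541016), 52.76762390136719) [110.96060168 132.61139103 141.60292183]
saddle 491 ((471.960693359375, -306.80499267578125), (26.70380973815918, 36.59058380126953), 51.187129974365234) [116.36872307 134.12658688 141.4682429 ]
```

```bash
cat >> h.py <<'E'
from scipy.spatial.transform import Rotation as Ro
def tool():
    s=status.read_state()
    R=Ro.from_euler('xyz',s['tool_rot']).as_matrix()
    return s,R
def rep(goal=None,zdir=None):
    s,R=tool()
    print("t",round(s['clock'],2),"pos",np.round(s['eef_pos'],1),"F",np.round(s['force'],1),"T",np.round(s['torque'],2),"w",round(s['width'],1),"q7",round(s['qpos'][6],2),"q",np.round(s['qpos'],2))
    print("zang",np.degrees(np.arctan2(R[1,2],R[0,2])).round(2),"tilt x",np.round(R[:,0],4))
    if goal is not None:
        print("shift tool",np.round(R.T@(np.array(goal)-s['eef_pos']),1))
    return s,R
E
python3 - <<'E'
from h import *
s,R=rep([440.5,-187.5,150]); print(R.round(3))
E
```

```text
t 0.15 pos [291.7 580.3 230.6] F [-0.9 -0.6  0.3] T [ 0.01  0.03 -0.  ] w 85.1 q7 -0.02 q [-1.17  0.63  0.04  1.52 -0.03  1.   -0.02]
zang 63.31 tilt x [-7.0e-04 -1.3e-03 -1.0e+00]
shift tool [  81.5 -477.8 -619.1]
[[-0.001 -0.893  0.449]
 [-0.001  0.449  0.893]
 [-1.     0.    -0.001]]
```

Request:
apply_moves(targets=[[[0,-44,-31],0,70],[[0,-44,-31],0,70],[[0,-44,-31],0,70],[[0,-44,-31],0,70],[[0,-44,-31],0,70],[[0,-44,-31],0,70],[[0,-44,-31],0,70],[[0,-44,-31],0,70]])

```text
clock: 1.15
eef_pos: [498.3, 194.9, 227.9]
tool_rot: [2.07, 1.568, -3.097]
force: [0.3, 0.9, 0.9]
width: 69.7
```

Run:
```python
from h import *
rep([430,-187,190])
```

```text
t 1.15 pos [498.3 194.9 227.9] F [0.3 0.9 0.9] T [ 0.01 -0.09 -0.01] w 69.7 q7 0.72 q [-0.46  0.47  0.05  1.84 -0.03  0.83  0.72]
zang 63.95 tilt x [-2.9e-03 -1.0e-04 -1.0e+00]
shift tool [  38.1 -106.5 -373.1]
```

Request:
apply_moves(targets=[[[4,-13,-47],0,70],[[4,-13,-47],0,70],[[4,-13,-47],0,70],[[4,-13,-47],0,70],[[4,-13,-47],0,70],[[4,-13,-47],0,70],[[4,-13,-47],0,70],[[4,-13,-44],0,70],[[0,0,0],0,70]])

```text
clock: 2.28
eef_pos: [425.4, -203.2, 194.7]
tool_rot: [-2.591, 1.568, -1.484]
force: [-0.2, 0.3, -0.9]
width: 70.2
```

Request:
apply_moves(targets=[[[0,0,0],10.6,70],[[0,0,0],10.6,70],[[0,0,0],10.6,70],[[0,0,0],10.6,70],[[0,0,0],0,70]])

```text
clock: 2.9
eef_pos: [426.1, -198.2, 194.2]
tool_rot: [1.617, 1.569, 1.979]
force: [-0.0, -0.5, -0.6]
width: 70.1
```

Run:
```python
from h import *
rep([440.5,-187.5,100])
p=eyes.camera_params("wrist");print(p)
im,d=eyes.get_image("wrist"); cv2.imwrite("pics/w1.png",im)
X=cloud(p,d);np.save("pics/w1X.npy",X)
P=X.reshape(-1,3)
m=(np.hypot(P[:,0]-440,P[:,1]+187)<45)&(P[:,2]>48)&(P[:,2]<90)
print(m.sum())
if m.sum()>10: print(cv2.minAreaRect(P[m,:2].astype(np.float32)),P[m,2].max())
```

```text
t 2.9 pos [ 426.1 -198.2  194.2] F [-0.  -0.5 -0.6] T [ 0.02  0.04 -0.02] w 70.1 q7 0.95 q [ 0.17  0.44  0.29  2.05 -0.2   0.67  0.95]
zang 20.76 tilt x [-7.0e-04  1.6e-03 -1.0e+00]
shift tool [94.2  4.7 17.3]
{'fx': 419.87441018764036, 'fy': 419.87441018764036, 'cx': 319.43093002269654, 'cy': 235.9960728586804, 'R': array([[ 9.35038751e-01,  3.54545531e-01, -3.75964716e-05],
       [ 3.36180770e-01, -8.86571886e-01,  3.17762146e-01],
       [ 1.12627817e-01, -2.97132559e-01, -9.48170458e-01]]), 't': array([-328.54501966, -347.92310101,  239.87764664])}
2562
((441.9970397949219, -185.9212646484375), (35.626441955566406, 27.14287567138672), 20.837913513183594) 80.75819487550055
```

View pics/w1.png

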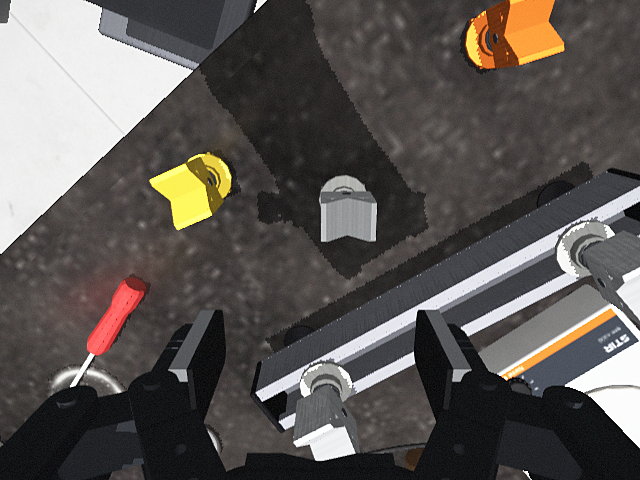

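Run:
```python
from h import *
rep([441.4,-186.4,100])
X=np.load("pics/w1X.npy"); P=X.reshape(-1,3)
# rail top from wrist: project onto bay frame
a=np.radians(52.9); e=np.array([np.cos(a),np.sin(a)]);n=np.array([-e[1],e[0]])
q=(P[:,:2]-[532.2,-227.1]); s=q@e; t=q@n
m=(abs(s)<70)&(abs(t)<40)&(P[:,2]>60)&(P[:,2]<90)
print(m.sum(),np.median(P[m,2]))
for lo in range(-70,70,20):
    k=m&(s>=lo)&(s<lo+20)
    if k.sum()>20: print(lo,k.sum(),np.percentile(t[k],[1,99]).round(1),np.median(P[k,2]).round(1))
```

```text
t 2.95 pos [ 426.1 -198.1  194.2] F [0.  0.3 0.8] T [ 0.07 -0.01 -0.03] w 70.5 q7 0.95 q [ 0.17  0.44  0.28  2.05 -0.2   0.67  0.95]
zang 20.85 tilt x [-6.0e-04  1.8e-03 -1.0e+00]
shift tool [94.2  5.3 18.4]
7481 76.71394613460164
-70 1084 [-21.   20.2] 76.8
-50 1059 [-20.5  20.1] 76.7
-30 630 [10.4 20.3] 75.6
-10 808 [-19.9  20.2] 76.4
10 1260 [-20.9  20.1] 76.8
30 1300 [-20.9  20.2] 76.8
50 1340 [-21.   20.1] 76.8
```

Request:
apply_moves(targets=[[[20,1,4],0,70],[[20,1,4],0,70],[[20,1,4],0,70],[[20,1,4],0,70],[[0,0,0],0,70]])

```text
clock: 3.58
eef_pos: [441.8, -185.2, 112.6]
tool_rot: [0.697, 1.566, 1.081]
force: [0.4, -0.4, -0.2]
width: 69.7
```

Run:
```python
from h import *
rep([441.4,-186.4,37])
```

```text
t 3.58 pos [ 441.8 -185.2  112.6] F [ 0.4 -0.4 -0.2] T [-0.01 -0.    0.03] w 69.7 q7 0.99 q [ 0.2   0.59  0.21  2.1  -0.26  0.47  0.99]
zang 22.03 tilt x [ 0.0022  0.0042 -1.    ]
shift tool [75.6 -1.2 -1.1]
```

Request:
apply_moves(targets=[[[20,0,0],0,70],[[20,0,0],0,70],[[18,0,0],0,70],[[14,0,0],0,70],[[0,0,0],0,70]])

```text
clock: 4.2
eef_pos: [445.1, -185.4, 42.4]
tool_rot: [-0.018, 1.561, 0.376]
force: [0.7, -0.4, -0.6]
width: 70.0
```

Run:
```python
from h import *
rep([441.4,-186.4,37])
im,d=eyes.get_image("wrist"); cv2.imwrite("pics/w2.png",im)
```

```text
t 4.2 pos [ 445.1 -185.4   42.4] F [ 0.7 -0.4 -0.6] T [-0.01 -0.02  0.02] w 70.0 q7 1.04 q [ 0.26  0.72  0.13  2.13 -0.31  0.3   1.04]
zang 22.53 tilt x [ 0.0091  0.0036 -1.    ]
shift tool [ 5.4  0.5 -3.8]
```

View pics/w2.png

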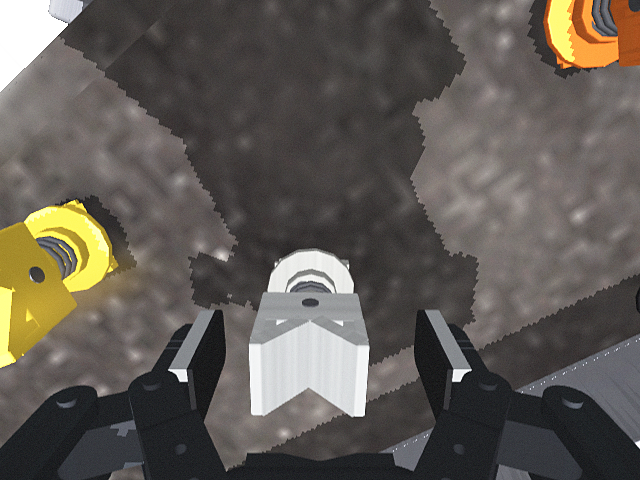

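Request:
apply_moves(targets=[[[4,0,-4],0,70],[[0,0,0],-1,50],[[0,0,0],0,36],[[0,0,0],0,20],[[0,0,0],0,20],[[0,0,0],0,20],[[0,0,0],0,20]])

```text
clock: 5.12
eef_pos: [442.2, -187.7, 40.3]
tool_rot: [-0.255, 1.558, 0.158]
force: [0.3, -0.8, -0.0]
width: 35.4
```

Run:
```python
from h import *
rep([441.4,-186.4,37])
im,d=eyes.get_image("wrist"); cv2.imwrite("pics/w3.png",im)
```

```text
t 5.12 pos [ 442.2 -187.7   40.3] F [ 0.3 -0.8 -0. ] T [-0.03  0.15 -0.02] w 35.4 q7 1.06 q [ 0.27  0.72  0.12  2.14 -0.3   0.28  1.06]
zang 23.63 tilt x [ 0.0123  0.0019 -0.9999]
shift tool [ 3.3  1.5 -0.2]
```

View pics/w3.png

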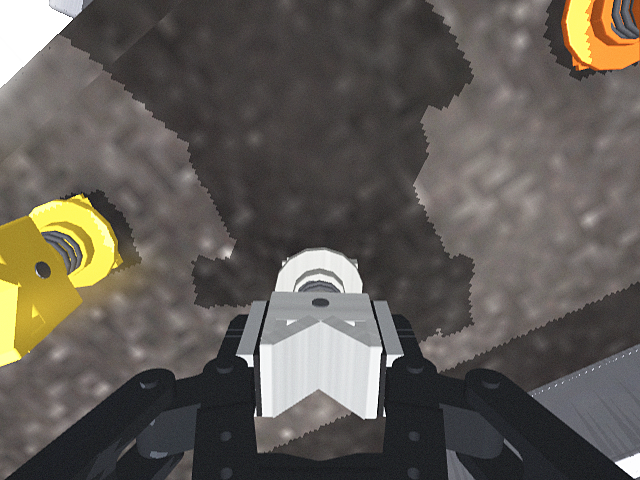

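Request:
apply_moves(targets=[[[-15,0,0],0,20],[[-20,0,0],0,20],[[-25,0,0],0,20],[[-25,0,0],0,20],[[-20,0,0],0,20],[[-5,0,0],0,20],[[0,0,0],0,20]])

```text
clock: 6.05
eef_pos: [440.3, -187.1, 157.1]
tool_rot: [-0.209, 1.557, 0.204]
force: [0.5, -0.3, -2.1]
width: 35.2
```

Run:
```python
from h import *
s,R=rep([532.5,-227.3,145])
for n in("wrist","top"):
    p=eyes.camera_params(n)
    im,d=eyes.get_image(n); cv2.imwrite(f"pics/{n}4.png",im)
    P=cloud(p,d).reshape(-1,3); Q=(P-s['eef_pos'])@R
    m=(abs(Q[:,0]+22)<50)&(Q[:,0]<0)&(abs(Q[:,1])<25)&(abs(Q[:,2])<17.3)
    q=Q[m]; q=q[q[:,0]<-5]
    print(n,len(q),np.percentile(q,[1,50,99],axis=0).round(1))
    if len(q): print(cv2.minAreaRect(q[:,1:].astype(np.float32)))
```

```text
t 6.05 pos [ 440.3 -187.1  157.1] F [ 0.5 -0.3 -2.1] T [-0.01  0.02  0.01] w 35.2 q7 1.0 q [ 0.18  0.51  0.24  2.08 -0.23  0.57  1.  ]
zang 23.65 tilt x [ 0.0133  0.0028 -0.9999]
shift tool [ 13.2 -73.8  68.1]
wrist 13085 [[-70.7 -11.3 -17. ]
 [-31.2   9.4  -0.3]
 [ -6.1  17.9  17. ]]
((3.1242570877075195, 0.00072479248046875), (34.59478759765625, 31.890338897705078), 89.99980163574219)Traceback (most recent call last):
  File "<stdin>", line 9, in <module>
    return _quantile_unchecked(
        a, q, axis, out, overwrite_input, method, keepdims, weights)
    return _ureduce(a,
                    func=_quantile_ureduce_func,
    ...<5 lines>...
                    overwrite_input=overwrite_input,
                    method=method)
    r = func(a, **kwargs)
    result = _quantile(arr,
                       quantiles=q,
    ...<2 lines>...
                       out=out,
                       weights=wgt)
    slices_having_nans = np.isnan(arr[-1, ...])
                                  ~~~^^^^^^^^^
IndexError: index -1 is out of bounds for axis 0 with size 0
```

View pics/wrist4.png

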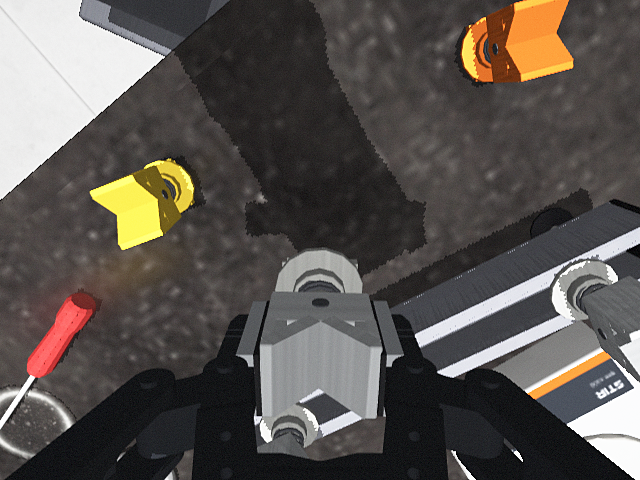

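View pics/top4.png

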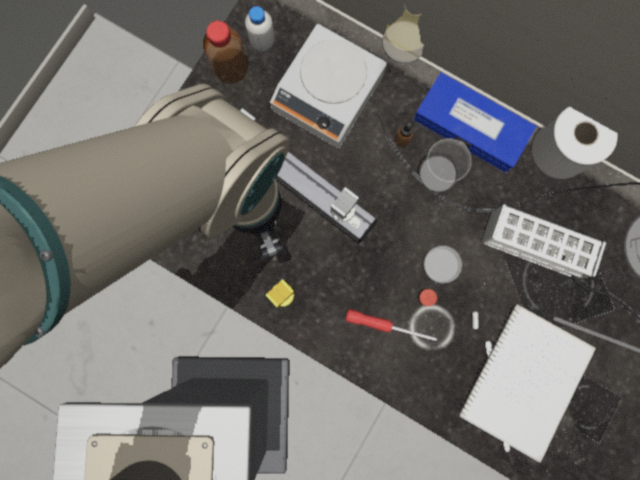

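```bash
cat > off.py <<'E'
from h import *
def off(name):
    s,R=tool()
    p=eyes.camera_params("wrist"); im,d=eyes.get_image("wrist"); cv2.imwrite(f"pics/{name}.png",im)
    P=cloud(p,d).reshape(-1,3); Q=(P-s['eef_pos'])@R
    f=Q[(Q[:,0]>-30)&(Q[:,0]<-4)&(abs(Q[:,2])<15)&(abs(Q[:,1])<30)]
    h,e=np.histogram(f[:,1],np.arange(-30,31,1)); k=h.argmax()
    ff=f[abs(f[:,1]-e[k]-.5)<2.5]
    A=np.c_[ff[:,0],ff[:,2],np.ones(len(ff))]; c=np.linalg.lstsq(A,ff[:,1],rcond=None)[0]
    print("face y",np.median(ff[:,1]).round(2),"slope vs x,z (deg)",np.degrees(c[:2]).round(2),len(ff))
    g=Q[(Q[:,0]>15)&(Q[:,0]<33)&(abs(Q[:,2])<25)&(abs(Q[:,1])<35)]
    if len(g)>50:
        print("plate x",np.percentile(g[:,0],[5,25,50,75]).round(1),"ymax",np.percentile(g[:,1],99.5).round(1),"z",np.percentile(g[:,2],[.5,99.5]).round(1))
    return s,R,P,Q
if __name__=="__main__":
    import sys
    off(sys.argv[1])
E
python3 off.py w5
```

```text
face y 14.24 slope vs x,z (deg) [ 1.06 -1.59] 3387
plate x [16.3 22.4 23.2 23.7] ymax 20.6 z [-18.2  18.7]
```

Request:
apply_moves(targets=[[[0,-18,17],-9.8,20],[[0,-18,17],-9.8,20],[[0,-10,17],-9.7,20],[[0,0,0],0,20],[[0,0,0],0,20]])

```text
clock: 6.82
eef_pos: [503.2, -197.4, 152.1]
tool_rot: [0.484, 1.564, 1.418]
force: [-0.9, -0.8, -2.1]
width: 35.4
```

```bash
cat > nut.py <<'E'
from h import *
import sys
z=float(sys.argv[1]); ang=float(sys.argv[2]) if len(sys.argv)>2 else 52.9
B=np.array([532.5,-227.3])
s,R=rep()
off=np.array([34,1.2,0.1])
nut=s['eef_pos']+R@off
a=np.radians(52.9); e=np.array([np.cos(a),np.sin(a)]);n=np.array([-e[1],e[0]])
q=nut[:2]-B
print("nut",nut.round(1),"along",(q@e).round(1),"across",(q@n).round(1))
print("shift",(R.T@np.array([*(B-nut[:2]),z-s['eef_pos'][2]])).round(1),"roll",round(np.degrees(np.arctan2(R[1,2],R[0,2]))-ang,1))
E
python3 nut.py 140
```

```text
t 6.83 pos [ 503.2 -197.4  152.1] F [-0.9 -0.8 -2.1] T [-0.04  0.01  0.02] w 35.4 q7 1.35 q [ 0.27  0.58  0.09  1.9  -0.09  0.66  1.35]
zang 53.51 tilt x [ 0.0011  0.0068 -1.    ]
nut [ 502.3 -196.4  118.1] along 6.5 across 42.7
shift [ 11.9 -42.7  -7. ] roll 0.6
```

Request:
apply_moves(targets=[[[4,-14,-2],0.6,20],[[4,-15,-3],0,20],[[4,-13,-2],0,20],[[0,0,0],0,20],[[0,0,0],0,20]])

```text
clock: 7.45
eef_pos: [532.6, -231.6, 138.2]
tool_rot: [0.871, 1.564, 1.788]
force: [1.0, -0.5, -3.0]
width: 35.6
```

```bash
python3 nut.py 125; python3 off.py w6
```

```text
t 7.45 pos [ 532.6 -231.6  138.2] F [ 1.  -0.5 -3. ] T [ 0.02 -0.01  0.  ] w 35.6 q7 1.37 q [ 0.31  0.65  0.09  1.8  -0.1   0.7   1.37]
zang 52.54 tilt x [-0.0014  0.0062 -1.    ]
nut [ 531.7 -230.6  104.2] along -3.1 across -1.4
shift [13.2  1.3  3.1] roll -0.4
face y 14.02 slope vs x,z (deg) [ 0.87 -1.66] 3376
plate x [16.2 22.4 23.2 23.7] ymax 20.4 z [-18.   18.9]
```

View pics/w6.png

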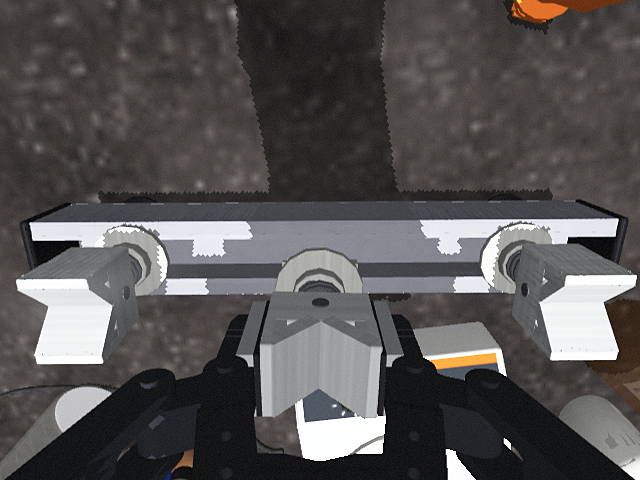

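The wrist view at w6 shows the rail, both saddles (plates near (130,258) and (517,258)) and the held post (318,275) together. I can therefore measure them relative to each other in the tool frame.

```bash
cat > rel.py <<'E'
from off import *
import sys
s,R,P,Q=off(sys.argv[1])
top=float(sys.argv[2]) if len(sys.argv)>2 else 76.7
z=P[:,2]
k=(abs(z-top)<3)&(abs(Q[:,2])<75)&(abs(Q[:,1])<45)&(abs(Q[:,2])>25)
print("rail top z",np.median(z[k]).round(2))
for lo in(-75,-50,25,50):
    j=k&(Q[:,2]>lo)&(Q[:,2]<lo+25)
    y=np.sort(Q[j,1]);
    if len(y)<30: continue
    g=np.diff(y); i=np.argmax(np.where((y[:-1]>-25)&(y[:-1]<25),g,0))
    print(lo,"y range",np.percentile(y,[1,99]).round(1),"slot",y[i].round(1),y[i+1].round(1), "hist",np.histogram(y,np.arange(-28,29,4))[0])
for sg in(-1,1):
    j=(sg*Q[:,2]>60)&(sg*Q[:,2]<140)&(abs(Q[:,1])<40)&(z>top+25)&(z<top+70)
    zz=Q[j]; print("saddle",sg,j.sum(),cv2.minAreaRect(zz[:,1:].astype(np.float32)))
    j=(sg*Q[:,2]>60)&(sg*Q[:,2]<140)&(abs(Q[:,1])<40)&(z>top+1.7)&(z<top+9)
    zz=Q[j]; print(" plate z",np.percentile(zz[:,2],[1,99]).round(1),"y",np.percentile(zz[:,1],[1,99]).round(1),j.sum())
E
python3 rel.py w7
```

```text
face y 14.03 slope vs x,z (deg) [ 1.02 -1.68] 3372
plate x [16.3 22.4 23.2 23.8] ymax 20.4 z [-18.  19.]
rail top z 77.41
-75 y range [-18.6  22.3] slot -8.7 12.2 hist [  0   0 222 318 341   0   0   0   0   0 322 360 292   0]
-50 y range [-18.5  22.3] slot -8.5 12.3 hist [  0   0 204 319 354   0   0   0   0   0 298 368 296   0]
25 y range [-18.1  22.8] slot -8.2 12.6 hist [  0   0 180 316 381   0   0   0   0   0 259 368 331   0]
50 y range [-17.7  22.9] slot -8.1 13.1 hist [  0   0 148 319 390   0   0   0   0   0 239 362 352   0]
saddle -1 10518 ((1.8175926208496094, -96.37333679199219), (28.33516502380371, 36.96315383911133), 89.7342758178711)
 plate z [-130.1  -65.7] y [-16.5  21.1] 2303
saddle 1 10628 ((2.958078384399414, 103.23686218261719), (28.899181365966797, 36.93658447265625), 89.69107818603516)
 plate z [ 64.9 132.2] y [-15.8  22.4] 2386
```

Request:
apply_moves(targets=[[[5,1.2,3.1],-0.4,20],[[5,0,0],0,20],[[2,0,0],0,20],[[0,0,0],0,20]])

```text
clock: 8.05
eef_pos: [533.3, -226.9, 125.7]
tool_rot: [0.848, 1.564, 1.774]
force: [-0.3, 0.3, -1.9]
width: 35.4
```

```bash
python3 nut.py 118; python3 rel.py w8 77
```

```text
t 8.05 pos [ 533.3 -226.9  125.7] F [-0.3  0.3 -1.9] T [ 0.02 -0.   -0.02] w 35.4 q7 1.37 q [ 0.3   0.67  0.09  1.81 -0.1   0.67  1.37]
zang 53.06 tilt x [-0.0014  0.0067 -1.    ]
nut [ 532.4 -225.9   91.8] along 1.1 across 1.0
shift [ 7.7 -1.  -1.1] roll 0.2
face y 14.04 slope vs x,z (deg) [ 0.91 -1.63] 3376
plate x [16.2 22.4 23.2 23.7] ymax 20.5 z [-18.  19.]
rail top z 77.4
-75 y range [-20.3  20.4] slot -10.6 10.2 hist [  0  38 344 356 212   0   0   0   0 143 400 426 106   0]
-50 y range [-20.1  20.3] slot -10.8 10.3 hist [  0  24 232 354 195   0   0   0   0 148 397 429  96   0]
25 y range [-20.5  20.1] slot -10.9 10.1 hist [  0  41 206 342 175   0   0   0   0 154 396 469  43   0]
50 y range [-20.6  20. ] slot -10.8 10.2 hist [  0  68 350 371 153   0   0   0   0 160 401 477  16   0]
saddle -1 12298 ((0.22344589233398438, -100.67743682861328), (37.48040008544922, 28.630189895629883), 1.0740010738372803)
 plate z [-118.   -75.1] y [-18.  19.] 2513
saddle 1 12195 ((-0.35050201416015625, 99.03108215332031), (37.189598083496094, 28.458271026611328), 0.21417737007141113)
 plate z [ 74.9 115.8] y [-18.6  18.4] 2478
```

Request:
apply_moves(targets=[[[0,-1.1,-1.0],0.1,20],[[0,0,0],0,20],[[0,0,0],0,20]])

```text
clock: 8.48
eef_pos: [533.8, -228.8, 126.1]
tool_rot: [0.752, 1.564, 1.676]
force: [-0.1, -0.2, -1.9]
width: 35.5
```

```bash
python3 nut.py 118; python3 rel.py w9 77
```

```text
t 8.47 pos [ 533.8 -228.8  126.1] F [-0.1 -0.2 -1.9] T [-0.    0.01  0.01] w 35.5 q7 1.37 q [ 0.3   0.67  0.09  1.81 -0.1   0.67  1.37]
zang 52.93 tilt x [-7.0e-04  6.3e-03 -1.0e+00]
nut [ 532.9 -227.8   92.1] along -0.2 across -0.6
shift [8.1 0.6 0.1] roll 0.0
face y 14.01 slope vs x,z (deg) [ 0.84 -1.6 ] 3370
plate x [16.3 22.3 23.2 23.7] ymax 20.4 z [-18.1  18.9]
rail top z 77.42
-75 y range [-18.8  21.9] slot -9.0 11.7 hist [  0   0 259 338 353   0   0   0   0   8 399 400 288   0]
-50 y range [-18.8  21.9] slot -9.0 11.8 hist [  0   0 173 352 350   0   0   0   0   7 386 409 282   0]
25 y range [-18.9  21.8] slot -9.1 12.2 hist [  0   1 179 333 336   0   0   0   0   0 363 412 262   0]
50 y range [-19.2  21.8] slot -9.1 11.9 hist [  0   0 284 345 326   0   0   0   0   2 364 405 264   0]
saddle -1 12276 ((1.4145374298095703, -99.61209869384766), (37.468666076660156, 28.659807205200195), 0.09383470565080643)
 plate z [-115.7  -79.9] y [-16.6  20.4] 2499
saddle 1 12201 ((1.6134147644042969, 100.17138671875), (28.432315826416016, 38.02779769897461), 88.45259094238281)
 plate z [ 71.5 118.2] y [-16.7  20.3] 2494
```

Request:
apply_moves(targets=[[[3,0.4,0],0,20],[[2,0,0],0,20],[[2,0,0],0,20],[[0,0,0],0,20]])

```text
clock: 9.02
eef_pos: [533.4, -228.5, 118.5]
tool_rot: [0.79, 1.564, 1.713]
force: [-0.2, 0.9, -2.7]
width: 35.9
```

```bash
python3 nut.py 112; python3 rel.py w10 77
```

```text
t 9.03 pos [ 533.4 -228.5  118.5] F [-0.2  0.9 -2.7] T [0.02 0.02 0.04] w 35.9 q7 1.37 q [ 0.3   0.68  0.09  1.82 -0.1   0.65  1.37]
zang 52.93 tilt x [-9.0e-04  6.4e-03 -1.0e+00]
nut [ 532.4 -227.5   84.5] along -0.2 across -0.0
shift [6.5 0.  0.1] roll 0.0
face y 14.04 slope vs x,z (deg) [ 1.04 -1.61] 3381
plate x [16.3 22.3 23.2 23.7] ymax 20.4 z [-18.   18.9]
rail top z 77.41
-75 y range [-19.6  21.3] slot -9.3 11.4 hist [  0   6 338 362 314   0   0   0   0  21 435 434 238   0]
-50 y range [-19.1  21.3] slot -9.7 11.5 hist [  0   0 210 269 315   0   0   0   0  25 434 441 228   0]
25 y range [-19.2  21.3] slot -9.7 11.3 hist [  0   0 191 258 305   0   0   0   0  43 426 428 238   0]
50 y range [-19.5  21.2] slot -9.7 11.4 hist [  0   3 334 372 299   0   0   0   0  46 422 430 224   0]
saddle -1 12845 ((1.2388362884521484, -99.47907257080078), (37.21944046020508, 28.41425895690918), 0.9492718577384949)
 plate z [-115.8  -80.4] y [-17.1  19.9] 2694
saddle 1 12940 ((0.5644607543945312, 100.20193481445312), (38.04482650756836, 28.346153259277344), 0.3853970766067505)
 plate z [ 75.2 119.1] y [-17.4  19.8] 2732
```

Aligned (rail centre y≈0.9, post ≈1.0). Descending in small steps while watching the force.

Request:
apply_moves(targets=[[[2,0,0],0,20],[[1,0,0],0,20],[[0,0,0],0,20]])

```text
clock: 9.45
eef_pos: [533.5, -228.5, 115.5]
tool_rot: [0.73, 1.565, 1.653]
force: [0.3, -1.4, -1.9]
width: 35.6
```

Request:
apply_moves(targets=[[[2,0,0],0,20],[[0,0,0],0,20]])

```text
clock: 9.7
eef_pos: [533.6, -228.5, 113.4]
tool_rot: [0.718, 1.565, 1.642]
force: [-0.8, 0.4, -2.5]
width: 35.8
```

Request:
apply_moves(targets=[[[2,0,0],0,20],[[0,0,0],0,20]])

```text
clock: 9.95
eef_pos: [533.6, -228.5, 111.2]
tool_rot: [0.724, 1.565, 1.648]
force: [0.8, -0.7, -2.8]
width: 36.0
```

Request:
apply_moves(targets=[[[2,0,0],0,20],[[0,0,0],0,20]])

```text
clock: 10.2
eef_pos: [533.6, -228.5, 109.1]
tool_rot: [0.722, 1.565, 1.646]
force: [-1.2, -0.3, -2.0]
width: 35.6
```

Request:
apply_moves(targets=[[[1.5,0,0],0,20],[[0,0,0],0,20]])

```text
clock: 10.45
eef_pos: [533.5, -228.5, 107.5]
tool_rot: [0.728, 1.565, 1.652]
force: [0.1, -0.7, -1.9]
width: 35.3
```

Request:
apply_moves(targets=[[[1,0,0],0,20],[[0,0,0],0,20]])

```text
clock: 10.7
eef_pos: [533.6, -228.5, 106.4]
tool_rot: [0.71, 1.565, 1.633]
force: [-0.6, -0.1, -2.2]
width: 35.6
```

```bash
python3 nut.py 112; python3 rel.py w11 77
```

```text
t 10.7 pos [ 533.6 -228.5  106.4] F [-0.6 -0.1 -2.2] T [-0.04  0.06  0.02] w 35.6 q7 1.38 q [ 0.31  0.7   0.08  1.83 -0.1   0.63  1.38]
zang 52.93 tilt x [-4.0e-04  6.2e-03 -1.0e+00]
nut [ 532.7 -227.5   72.5] along -0.0 across -0.2
shift [-5.6  0.3  0. ] roll 0.0
face y 14.02 slope vs x,z (deg) [ 0.93 -1.6 ] 3387
plate x [16.7 23.  24.  29. ] ymax 21.6 z [-24.5  24.7]
rail top z 77.41
-75 y range [-19.3  21.6] slot -9.1 11.3 hist [  0   1 352 425 381   0   0   0   0  42 473 490 299   0]
-50 y range [-19.   21.6] slot -9.4 11.4 hist [  0   1 127 229 293   0   0   0   0  36 472 484 310   0]
25 y range [-18.6  21.5] slot -9.4 11.6 hist [  0   0 100 209 262   0   0   0   0  17 466 486 285   0]
50 y range [-19.1  21.5] slot -9.4 11.6 hist [  0   0 336 409 374   0   0   0   0  17 461 488 291   0]
saddle -1 12155 ((1.1581649780273438, -98.37445068359375), (26.687055587768555, 37.498958587646484), 89.06558990478516)
 plate z [-116.   -77.1] y [-17.1  20.1] 3141
saddle 1 12534 ((0.7068347930908203, 99.13656616210938), (37.99235153198242, 26.87660026550293), 1.2806633710861206)
 plate z [ 75.9 122.9] y [-17.1  20.1] 3132
```

View pics/w11.png

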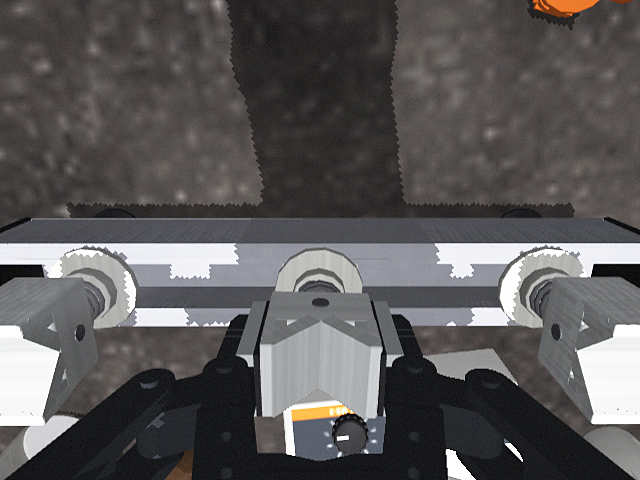

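In the slot, with the plate just above the lips. Now I'll feel for contact.

Request:
apply_moves(targets=[[[1,0,0],0,20],[[0,0,0],0,20]])

```text
clock: 11.0
eef_pos: [533.7, -228.5, 105.5]
tool_rot: [0.672, 1.565, 1.596]
force: [-0.0, 0.1, -1.8]
width: 35.2
```

Request:
apply_moves(targets=[[[0.8,0,0],0,20],[[0,0,0],0,20]])

```text
clock: 11.25
eef_pos: [533.8, -228.6, 105.0]
tool_rot: [0.618, 1.565, 1.542]
force: [-0.2, -0.7, -0.9]
width: 35.7
```

Request:
apply_moves(targets=[[[0.8,0,0],0,20],[[0,0,0],0,20]])

```text
clock: 11.5
eef_pos: [533.8, -228.6, 104.7]
tool_rot: [0.581, 1.565, 1.505]
force: [-0.6, -0.3, 1.9]
width: 35.5
```

Request:
apply_moves(targets=[[[1,0,0],0,20],[[0,0,0],0,20]])

```text
clock: 11.75
eef_pos: [533.8, -228.6, 104.2]
tool_rot: [0.551, 1.565, 1.474]
force: [-2.0, 0.7, 4.6]
width: 35.6
```

Request:
apply_moves(targets=[[[1.2,0,0],0,20],[[0,0,0],0,20]])

```text
clock: 12.0
eef_pos: [533.8, -228.5, 103.7]
tool_rot: [0.514, 1.565, 1.437]
force: [-2.8, 1.5, 6.0]
width: 35.3
```

Request:
apply_moves(targets=[[[1.5,0.4,0],0,20],[[0.5,0,0],0,20]])

```text
clock: 12.25
eef_pos: [533.8, -228.6, 102.9]
tool_rot: [0.322, 1.565, 1.246]
force: [-2.7, 1.5, 9.0]
width: 35.2
```

Request:
apply_moves(targets=[[[1.5,0.3,0],0,20],[[0.7,0,0],0,20]])

```text
clock: 12.5
eef_pos: [533.8, -228.6, 102.4]
tool_rot: [0.147, 1.565, 1.07]
force: [-4.1, 1.0, 10.8]
width: 35.9
```

Request:
apply_moves(targets=[[[1.6,0.4,0],0,20],[[1.0,0.2,0],0,20]])

```text
clock: 12.75
eef_pos: [533.8, -228.6, 102.1]
tool_rot: [-0.13, 1.564, 0.793]
force: [-3.2, 1.7, 12.6]
width: 35.8
```

```bash
python3 nut.py 101.4
```

```text
t 12.75 pos [ 533.8 -228.6  102.1] F [-3.2  1.7 12.6] T [0.33 0.8  0.03] w 35.8 q7 1.38 q [ 0.31  0.7   0.08  1.83 -0.1   0.61  1.38]
zang 52.9 tilt x [ 0.0046  0.0047 -1.    ]
nut [ 533.  -227.6   68.1] along 0.1 across -0.6
shift [ 0.7  0.6 -0.1] roll 0.0
```

Request:
apply_moves(targets=[[[2.0,0.5,0],0,20],[[1.3,0.3,0],0,20]])

```text
clock: 13.0
eef_pos: [533.8, -228.6, 101.5]
tool_rot: [-0.402, 1.563, 0.521]
force: [-4.2, 1.6, 15.3]
width: 35.5
```

```bash
python3 nut.py 101.4
```

```text
t 13.0 pos [ 533.8 -228.6  101.5] F [-4.2  1.6 15.3] T [ 0.39  0.9  -0.01] w 35.5 q7 1.38 q [ 0.31  0.7   0.08  1.83 -0.1   0.61  1.38]
zang 52.89 tilt x [ 0.0068  0.0039 -1.    ]
nut [ 533.1 -227.6   67.5] along 0.1 across -0.7
shift [ 0.1  0.7 -0.1] roll -0.0
```

Request:
apply_moves(targets=[[[1.5,0.8,0],4,20],[[1.5,0.8,0],4,20]])

```text
clock: 13.25
eef_pos: [534.3, -228.9, 101.7]
tool_rot: [-0.62, 1.559, 0.159]
force: [-2.2, -0.4, 13.9]
width: 35.6
```

```bash
python3 nut.py 101.4
```

```text
t 13.25 pos [ 534.3 -228.9  101.7] F [-2.2 -0.4 13.9] T [0.16 0.7  0.1 ] w 35.6 q7 1.28 q [ 0.28  0.7   0.12  1.84 -0.15  0.6   1.28]
zang 44.69 tilt x [ 0.0116  0.0019 -0.9999]
nut [ 533.9 -227.9   67.7] along 0.4 across -1.5
shift [ 0.3  1.4 -0.6] roll -8.2
```

Request:
apply_moves(targets=[[[1.9,2.0,-0.6],10,20],[[1.7,1.6,-0.8],10,20]])

```text
clock: 13.5
eef_pos: [534.7, -229.4, 101.8]
tool_rot: [-0.522, 1.55, -0.102]
force: [-1.4, 0.4, 11.6]
width: 35.6
```

```bash
python3 nut.py 101.4
```

```text
t 13.5 pos [ 534.7 -229.4  101.8] F [-1.4  0.4 11.6] T [0.1  0.5  0.11] w 35.6 q7 1.03 q [ 0.22  0.71  0.22  1.85 -0.26  0.59  1.03]
zang 24.09 tilt x [ 0.0209 -0.0021 -0.9998]
nut [ 535.1 -228.3   67.8] along 0.7 across -2.7
shift [ 0.3  2.  -1.9] roll -28.8
```

Request:
apply_moves(targets=[[[2.8,3.0,-1.8],6,20],[[2.2,1.5,-1.0],0,20]])

```text
clock: 13.75
eef_pos: [534.4, -229.6, 100.9]
tool_rot: [-0.578, 1.539, -0.268]
force: [-3.6, 1.1, 18.2]
width: 35.3
```

```bash
python3 nut.py 101.4
```

```text
t 13.75 pos [ 534.4 -229.6  100.9] F [-3.6  1.1 18.2] T [ 0.43  1.02 -0.  ] w 35.3 q7 0.95 q [ 0.2   0.71  0.25  1.86 -0.3   0.58  0.95]
zang 17.79 tilt x [ 0.0302 -0.0083 -0.9995]
nut [ 535.2 -228.8   66.9] along 0.4 across -3.0
shift [-0.6  2.2 -2.1] roll -35.1
```

```bash
python3 rel.py w12 77; python3 -c "
from h import *
rep()
im,d=eyes.get_image('scene');cv2.imwrite('pics/s12.png',cv2.resize(im[100:300,230:430],None,fx=3,fy=3,interpolation=cv2.INTER_CUBIC))"
```

```text
face y 14.36 slope vs x,z (deg) [ 1.44 -1.58] 3425
plate x [18.3 19.3 22.3 23.5] ymax 34.8 z [-24.6  24.6]
rail top z 77.41
-75 y range [-33.6  -7.7] slot -8.0 -7.7 hist [234 296 300 218 117  16   0   0   0   0   0   0   0   0]
-50 y range [-15.9   9.8] slot 10.1 10.4 hist [  0   0  13 101 208 321 336 270 162  59   0   0   0   0]
25 y range [-1.1 44.7] slot -1.1 -0.7 hist [  0   0   0   0   0   0  48 145 262 355 368 265 149  27]
50 y range [16.1 41.3] slot 13.6 14.2 hist [  0   0   0   0   0   0   0   0   0   0  17 109 243 365]
saddle -1 0 ((0.0, 0.0), (0.0, 0.0), 0.0)
 plate z [-94.8 -65.6] y [-39.9 -22.5] 277
saddle 1 461 ((38.41798400878906, 82.60600280761719), (3.150118350982666, 7.158897876739502), 0.031076524406671524)
 plate z [61.9 84.1] y [27.1 40. ] 33
t 13.8 pos [ 534.4 -229.6  101. ] F [-2.7  0.8 16.7] T [0.19 0.77 0.04] w 35.4 q7 0.95 q [ 0.2   0.71  0.25  1.86 -0.3   0.58  0.95]
zang 17.82 tilt x [ 0.0304 -0.0082 -0.9995]
```

View pics/w12.png

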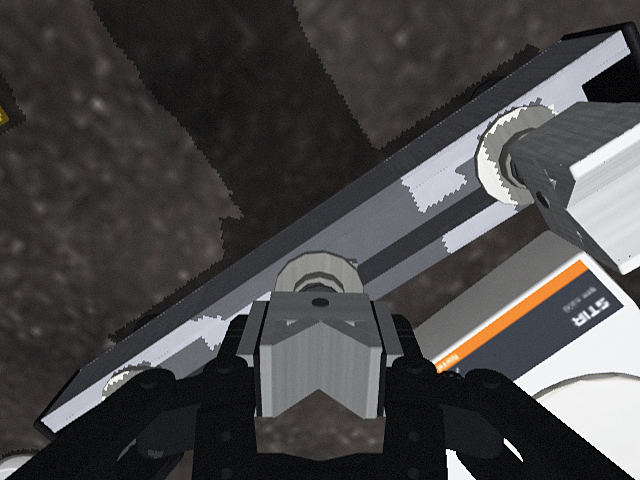

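View pics/s12.png

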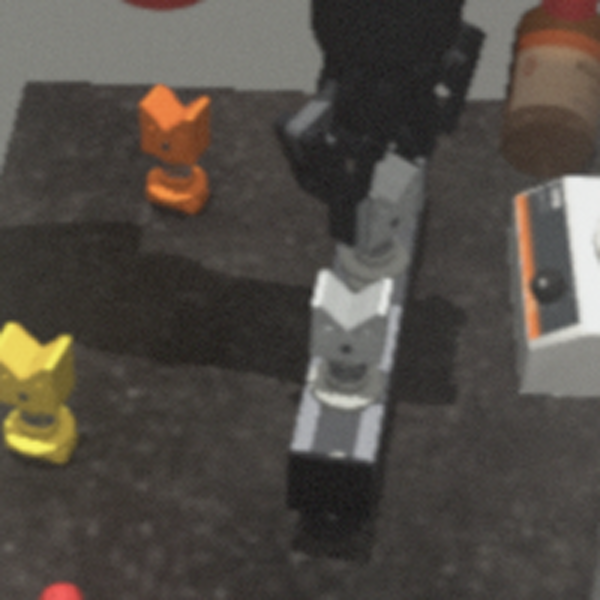

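```bash
cat > pl.py <<'E'
from off import *
import sys
s,R,P,Q=off(sys.argv[1])
B=np.array([532.5,-227.3]);a=np.radians(52.9); e=np.array([np.cos(a),np.sin(a)]);n=np.array([-e[1],e[0]])
q=P[:,:2]-B; al=q@e; ac=q@n; z=P[:,2]
k=(abs(z-77.4)<1.5)&(abs(al)>25)&(abs(al)<75)&(abs(ac)<30)
print("rail across",np.percentile(ac[k],[.5,99.5]).round(1),k.sum(), "neg al",np.percentile(ac[k&(al<0)],[.5,99.5]).round(1),"pos",np.percentile(ac[k&(al>0)],[.5,99.5]).round(1))
h,ed=np.histogram(ac[k],np.arange(-24,25,2));print(h)
k=(z>79.3)&(z<84)&(abs(al)<26)&(abs(ac)<28)
pts=np.c_[al,ac][k]; 
hull=cv2.convexHull(pts.astype(np.float32))[:,0]
from scipy.optimize import least_squares
r=least_squares(lambda c:np.hypot(*(hull-c).T)-19.5,[0,0],loss='soft_l1',f_scale=.5)
print("plate al range",np.percentile(al[k],[.5,99.5]).round(1),"ac",np.percentile(ac[k],[.5,99.5]).round(1),"circle fit",r.x.round(2),"z",np.percentile(z[k],[5,50,95]).round(1))
E
python3 pl.py w13
```

```text
face y 14.34 slope vs x,z (deg) [ 1.39 -1.62] 3425
plate x [18.3 19.4 22.4 23.6] ymax 34.8 z [-24.6  24.6]
rail across [-21.  20.] 7550 neg al [10.2 20.1] pos [-21.1  19.9]
[   0  253  473  502  509  508  249    0    0    0    0    0    0    0
    0    0    6  845 1012 1001 1022 1114   56    0]
plate al range [-12.8  19.8] ac [-10.7  17.1] circle fit [ 0.39 -1.54] z [80.3 81.5 82.7]
```

Request:
apply_moves(targets=[[[2.0,2.6,-2.2],10.5,20],[[2.2,2.0,-2.6],10.5,20]])

```text
clock: 14.15
eef_pos: [532.5, -229.4, 101.1]
tool_rot: [-0.237, 1.529, -0.303]
force: [-1.8, 1.2, 16.2]
width: 35.3
```

```bash
python3 nut.py 101.4 -37.1
```

```text
t 14.15 pos [ 532.5 -229.4  101.1] F [-1.8  1.2 16.2] T [0.34 0.79 0.16] w 35.3 q7 0.69 q [ 0.14  0.71  0.35  1.88 -0.43  0.58  0.69]
zang -3.72 tilt x [ 0.0399 -0.0125 -0.9991]
nut [ 534.  -228.6   67.1] along -0.1 across -2.0
shift [-0.4  1.2 -1.6] roll 33.4
```

Request:
apply_moves(targets=[[[1.8,1.2,-2.4],10.6,20],[[2.0,0.8,-2.2],10.6,20]])

```text
clock: 14.4
eef_pos: [531.3, -229.5, 101.3]
tool_rot: [0.102, 1.52, -0.338]
force: [-3.2, 0.3, 16.2]
width: 35.8
```

```bash
python3 nut.py 101.4 -37.1
```

```text
t 14.4 pos [ 531.3 -229.5  101.3] F [-3.2  0.3 16.2] T [0.13 0.86 0.11] w 35.8 q7 0.43 q [ 0.08  0.73  0.44  1.89 -0.55  0.59  0.43]
zang -25.22 tilt x [ 0.0479 -0.0168 -0.9987]
nut [ 533.6 -229.    67.3] along -0.8 across -1.9
shift [-0.2  1.1 -1.7] roll 11.9
```

Request:
apply_moves(targets=[[[1.8,1.0,-2.4],7,20],[[1.6,0.5,-1.6],4.5,20]])

```text
clock: 14.65
eef_pos: [531.0, -230.0, 101.7]
tool_rot: [0.257, 1.511, -0.391]
force: [-3.0, 0.2, 15.3]
width: 35.5
```

```bash
python3 nut.py 101.4 -37.1; python3 pl.py w14
```

```text
t 14.65 pos [ 531.  -230.   101.7] F [-3.   0.2 15.3] T [0.36 1.09 0.21] w 35.5 q7 0.29 q [ 0.04  0.74  0.5   1.9  -0.61  0.6   0.29]
zang -37.18 tilt x [ 0.055  -0.0227 -0.9982]
nut [ 533.7 -229.9   67.8] along -1.3 across -2.5
shift [ 0.2  1.3 -2.5] roll -0.1
face y 14.24 slope vs x,z (deg) [ 1.15 -1.45] 3394
plate x [18.6 19.7 22.9 24.7] ymax 34.8 z [-21.3  19.3]
rail across [-21.3  19.5] 6385 neg al [-21.   19.4] pos [-21.3  19.5]
[  0 439 629 651 657 669  97   0   0   0   0   0   0   0   0   0   0 687
 687 682 663 524   0   0]
plate al range [-0.2 18. ] ac [-19.3  17.3] circle fit [-1.22 -0.87] z [80.6 82.3 83.6]
```

View pics/w14.png

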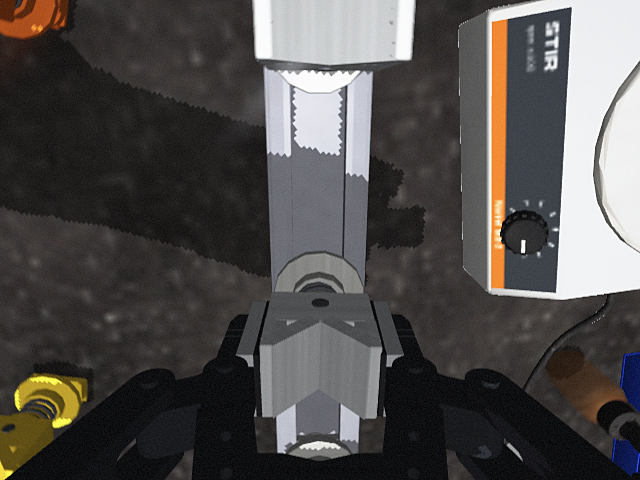

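Request:
apply_moves(targets=[[[1.5,2.5,0],0,20],[[1.4,2.0,0],0,20]])

```text
clock: 14.95
eef_pos: [531.1, -229.7, 101.8]
tool_rot: [0.196, 1.512, -0.456]
force: [-6.7, -1.1, 16.8]
width: 35.1
```

```bash
python3 nut.py 101.4 -37.1; python3 pl.py w15
```

```text
t 14.95 pos [ 531.1 -229.7  101.8] F [-6.7 -1.1 16.8] T [0.1  1.79 0.14] w 35.1 q7 0.28 q [ 0.04  0.74  0.5   1.9  -0.61  0.6   0.28]
zang -37.36 tilt x [ 0.053  -0.026  -0.9983]
nut [ 533.8 -229.7   67.8] along -1.2 across -2.5
shift [ 0.2  1.2 -2.5] roll -0.3
face y 14.21 slope vs x,z (deg) [ 1.02 -1.56] 3398
plate x [18.6 19.7 22.8 24.6] ymax 34.8 z [-21.3  19.3]
rail across [-21.3  19.5] 6426 neg al [-20.9  19.6] pos [-21.3  19.5]
[  0 430 636 643 665 664 105   0   0   0   0   0   0   0   0   0   0 705
 683 685 673 537   0   0]
plate al range [-0.2 18.2] ac [-19.4  17.3] circle fit [-0.87 -0.91] z [80.6 82.2 83.5]
```

Request:
apply_moves(targets=[[[0.3,1.0,0],0,20],[[0,0.5,0],0,20]])

```text
clock: 15.25
eef_pos: [531.0, -229.9, 103.2]
tool_rot: [0.178, 1.512, -0.473]
force: [-0.5, 0.2, 5.9]
width: 35.5
```

Request:
apply_moves(targets=[[[-0.4,1.0,0.3],0,20],[[-0.3,0.5,0],0,20]])

```text
clock: 15.5
eef_pos: [531.1, -229.7, 103.4]
tool_rot: [0.14, 1.513, -0.511]
force: [-0.4, -1.9, -1.0]
width: 35.5
```

```bash
python3 nut.py 101.4 -37.1; python3 pl.py w16
```

```text
t 15.5 pos [ 531.1 -229.7  103.4] F [-0.4 -1.9 -1. ] T [-0.2   0.58  0.05] w 35.5 q7 0.28 q [ 0.03  0.74  0.51  1.9  -0.61  0.6   0.28]
zang -37.33 tilt x [ 0.0506 -0.0284 -0.9983]
nut [ 533.6 -229.8   69.4] along -1.3 across -2.4
shift [ 1.8  1.3 -2.5] roll -0.2
face y 14.25 slope vs x,z (deg) [ 0.96 -1.59] 3381
plate x [19.4 21.1 24.1 26.1] ymax 34.7 z [-21.3  19.3]
rail across [-21.4  19.5] 6217 neg al [-21.1  19.4] pos [-21.4  19.5]
[  0 415 622 625 638 649 100   0   0   0   0   0   0   0   0   0   0 673
 675 667 644 509   0   0]
plate al range [-1.1 18.1] ac [-19.5  17.5] circle fit [-0.78 -0.49] z [80.6 82.2 83.6]
```

Request:
apply_moves(targets=[[[0,2.0,0],0,20],[[0,1.5,0],0,20],[[0,1.0,0],0,20]])

```text
clock: 15.92
eef_pos: [531.3, -229.4, 103.4]
tool_rot: [0.047, 1.513, -0.606]
force: [-4.0, -3.2, 3.5]
width: 35.5
```

```bash
python3 nut.py 101.4 -37.1; python3 pl.py w17
```

```text
t 15.93 pos [ 531.3 -229.4  103.4] F [-4.  -3.2  3.5] T [-0.59  1.16  0.05] w 35.5 q7 0.27 q [ 0.03  0.74  0.52  1.9  -0.6   0.6   0.27]
zang -37.44 tilt x [ 0.0471 -0.0327 -0.9984]
nut [ 533.7 -229.7   69.4] along -1.2 across -2.4
shift [ 1.8  1.1 -2.5] roll -0.3
face y 14.19 slope vs x,z (deg) [ 0.93 -1.58] 3380
plate x [19.5 21.2 23.9 26. ] ymax 34.7 z [-21.4  19.3]
rail across [-21.3  19.5] 6178 neg al [-20.9  19.5] pos [-21.3  19.5]
[  0 419 601 613 635 655  90   0   0   0   0   0   0   0   0   0   0 672
 668 667 644 514   0   0]
plate al range [-0.8 18.1] ac [-19.5  17.5] circle fit [-0.5  -0.11] z [80.6 82.2 83.4]
```

Request:
apply_moves(targets=[[[0,0,0],0,20],[[0,0,0],0,42],[[0,0,0],0,50],[[0,0,0],0,60],[[0,0,0],0,70],[[0,0,0],0,70]])

```text
clock: 16.73
eef_pos: [535.0, -226.0, 103.3]
tool_rot: [0.136, 1.511, -0.515]
force: [-0.7, 1.1, -0.3]
width: 70.1
```

```bash
python3 nut.py 101.4 -37.1; python3 pl.py w18
python3 -c "
from h import *
im,d=eyes.get_image('scene');cv2.imwrite('pics/s18.png',cv2.resize(im[100:300,230:430],None,fx=3,fy=3,interpolation=cv2.INTER_CUBIC))"
```

```text
t 16.73 pos [ 535.  -226.   103.3] F [-0.7  1.1 -0.3] T [ 0.04  0.07 -0.03] w 70.1 q7 0.27 q [ 0.02  0.74  0.51  1.89 -0.61  0.6   0.27]
zang -37.31 tilt x [ 0.0518 -0.0293 -0.9982]
nut [ 537.5 -226.1   69.3] along 4.0 across -3.3
shift [ 1.6 -4.  -3.4] roll -0.2
face y 9.49 slope vs x,z (deg) [ 0.57 -1.59] 3429
plate x [18.2 21.7 24.3 26. ] ymax 34.7 z [-22.2  18.5]
rail across [-21.3  19.5] 5886 neg al [-21.2  19.3] pos [-21.3  19.5]
[  0 421 606 618 636 632  88   0   0   0   0   0   0   0   0   0   0 619
 605 600 593 468   0   0]
plate al range [-1.6 18.3] ac [-19.6  17.7] circle fit [-0.1  -0.21] z [80.3 81.5 82.7]
```

View pics/w18.png

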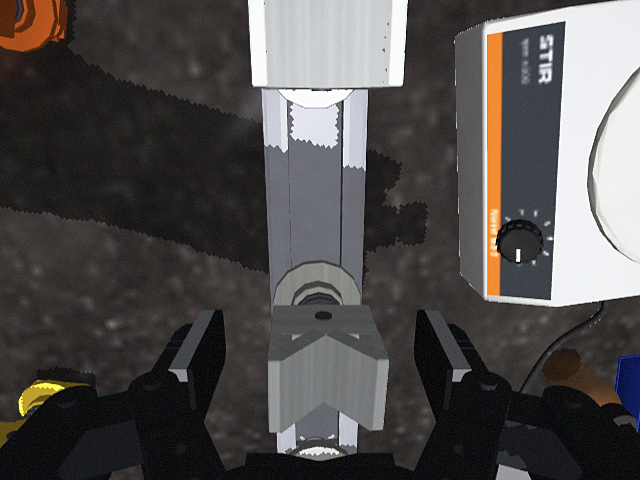

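View pics/s18.png

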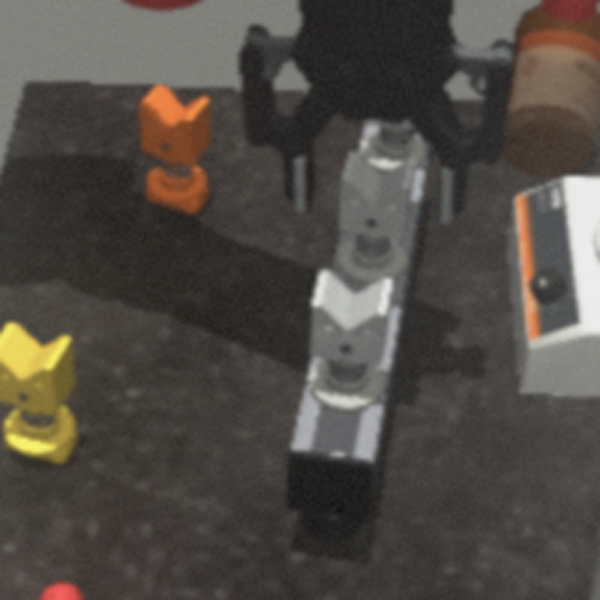

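Request:
apply_moves(targets=[[[-15,0,1],0,70],[[-20,0,1],0,70],[[-25,0,1],0,70],[[-30,0,1],0,70],[[-30,0,1],0,70],[[-20,0,0],0,70],[[0,0,0],0,70]])

```text
clock: 17.7
eef_pos: [531.4, -226.6, 253.7]
tool_rot: [0.139, 1.507, -0.515]
force: [-0.3, 0.1, -0.6]
width: 70.2
```

Run:
```python
from off import *
s,R=rep()
B=np.array([532.5,-227.3]);a=np.radians(52.9); e=np.array([np.cos(a),np.sin(a)]);n=np.array([-e[1],e[0]])
for nm in("wrist","scene"):
    p=eyes.camera_params(nm); im,d=eyes.get_image(nm)
    cv2.imwrite(f"pics/{nm}19.png",im if nm=="wrist" else cv2.resize(im[100:300,230:430],None,fx=3,fy=3,interpolation=cv2.INTER_CUBIC))
    P=cloud(p,d).reshape(-1,3); q=P[:,:2]-B; al=q@e;ac=q@n;z=P[:,2]
    for c in(-100,0,100):
        k=(abs(al-c)<35)&(abs(ac)<28)&(z>115)&(z<150)
        if k.sum()<50: print(nm,c,"none");continue
        print(nm,c,k.sum(),cv2.minAreaRect(np.c_[al,ac][k].astype(np.float32)),"top",np.percentile(z[k],[98,99.5]).round(1))
```

```text
t 17.7 pos [ 531.4 -226.6  253.7] F [-0.3  0.1 -0.6] T [0.07 0.   0.  ] w 70.2 q7 0.12 q [-0.09  0.55  0.69  1.77 -0.43  0.91  0.12]
zang -37.47 tilt x [ 0.0556 -0.0315 -0.998 ]
wrist -100 2322 ((-99.30618286132812, -0.8748550415039062), (28.106666564941406, 36.19852828979492), 0.35020413994789124) top [143.1 143.6]
wrist 0 2557 ((-0.6260538101196289, -1.0997962951660156), (35.851661682128906, 27.277376174926758), 88.44481658935547) top [143.3 143.7]
wrist 100 3125 ((100.03723907470703, -0.9423065185546875), (36.055965423583984, 26.71642303466797), 89.59060668945312) top [143.5 144.1]
scene -100 567 ((-102.24293518066406, -0.06604766845703125), (31.198413848876953, 36.05573272705078), 0.027926309034228325) top [142.5 143.1]
scene 0 484 ((-4.137113571166992, -0.09722137451171875), (36.093570709228516, 30.547014236450195), 88.19998931884766) top [143.  143.3]
scene 100 407 ((97.9884262084961, -0.0448760986328125), (35.939701080322266, 32.40073776245117), 89.9219970703125) top [142.5 143.6]
```

View pics/wrist19.png

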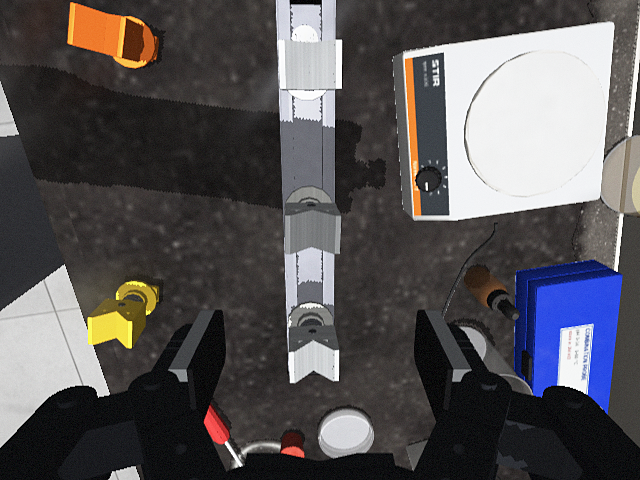

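View pics/scene19.png

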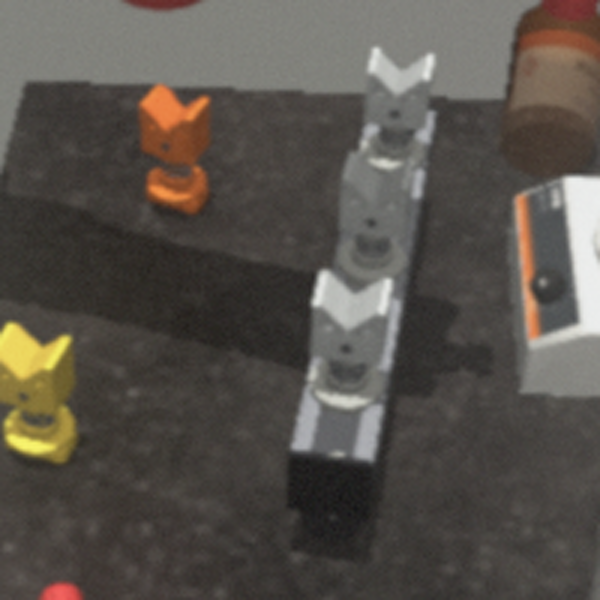

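```bash
python3 -c "
from h import *
print(ctrl.finish_job()); rep()"
```

```text
the job is handed in; nothing more can be done
None
the job is handed in; nothing more can be done
```

The grey saddle post is mounted in the rail between the two saddles and released. I handed the job in at about 18 s, with the arm about 150 mm clear of the post.

**What I did:**
- I felt the rail's top at about 77 mm.
- I pressed to about 17 N to get the nut under the lips. The plate force was at most about 20 N at any reading between moves.
- I turned the post a quarter turn clockwise. The torque readings stayed at about 0.2 N m or less, so I saw no sign of catching.
- I let the spring lift it until the lips took the load, then opened the gripper.

**Last checks:**
- **Height:** the post's top is at 143.4 mm, against 143.1 and 143.6 mm for its neighbours, so the nut is caught.
- **Across the rail:** centred to about 0.2 mm.
- **Along the rail:** the wrist camera puts it about 1 mm off the midpoint. The scene camera reads about 2 mm, but it sees the faces less fully.
- **V alignment:** the V is about 1.5° past the rail's line.
- **Glassware, stopper and screwdriver:** I never moved the arm near them, but I took no separate measurement of them.

**What did not go cleanly:**
- While pressing and turning, the gripper and post leaned up to about 3.4° across the rail. I could not correct tilt with the moves available.
- The post settled flush with its neighbours once released.
- I tried to slide the last millimetre along the rail, but friction held the post. I left it there rather than force it.

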